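Stow the drift punch under the push-push gate of the parts well

TASK

Put the brass drift punch away in the parts well: press the shut gate to trip its push-push catch so that it springs open, lay the punch flat on the well's floor (do not drop it in), then swing the gate back down and press it home until the catch holds it shut by itself. Press firmly but do not force or slam the gate, and leave the other things on the bench where they lie.

Things in the scene. Friction and masses are not known exactly. Their poses are not given: they have to be found in the camera images.
- well: Fixed open-topped dark steel box on the bench, 210 (x) x 160 (y) x 72 mm high, walls and floor 4 mm. Origin: centre of its underside; z up; yaw varies. The gate is hinged along x at the top of the +y wall. A catch housing inside stands against the middle of the -y wall.
- well_floor (a point): Good middle for the punch on the floor's top face, clear of housing and open gate: in the well's frame x 0, y 0, z 4 mm; axes as the well's. The clear floor spans the well's x -101 to +101 and y -46 to +76 mm; the punch is to lie there along x. Rim 68 mm above it (-y wall: 46 mm).
- catch_top (a point): Middle of the open top of the grey catch housing inside the well: in the well's frame x 0, y -61, z 54 mm; housing 46 (x) x 30 (y) mm. The catch's depth in it is hidden and differs by up to 4 mm from one well to the next: feel for the stop.
- gate (a joint): Gate angle, rad; grows as the free edge rises. 0 to 0.035 held shut by the push-push catch (level with the rim to 5 mm proud); freed, a damped spring opens it to 2.0 (25 deg past upright) in 2 s; it rests nowhere between. Each full press, 10 to 12 mm below held height to a firm stop, then letting go, flips held/free. Stop short by over 3 mm: no change (held stays held, free springs open).
- gate_pad (a point): Middle of the thin dark thumb pad (60 x 24 mm) on the gate's upper face, 130 mm from the hinge, 16 mm from the free edge: press here. z square to the face, -y to the free edge. The spring takes 5 to 9 N here; the stop is a steep rise beyond: 20 N reaches it. Over 80 N of finger force bends the gate.
- gate_hinge (a point): Point on the hinge line, mid-length: in the well's frame x 0, y +72, z 70 mm. Gate: aluminium plate 196 (x) x 142 x 4 mm, 0.22 kg. At gate angle a the pad lies, from here, 130 cos(a) mm towards the well's -y and 130 sin(a) mm up. A striker 30 x 8 x 30 mm hangs under the pad. The open gate can be pushed down from behind (its +y side).
- drift: Brass drift punch lying on the bench, 150 mm long, 0.33 kg: hexagonal bar 20 mm across flats (x = -75 to +35 mm) then a round nose tapering from 18 to 11 mm (x = +35 to +75 mm). Origin: middle of its length on the underside of the bar, z up; x along it towards the nose. Centre of mass near x = -10 mm, 10 mm above the underside.
- sprocket: Bystander: rusty rear sprocket 178 mm across, 6 mm thick, lying flat. Origin: centre of its underside.
- mallet: Bystander: red rubber mallet lying down, 260 mm long, head 95 x 60 mm. Origin: under the handle, 100 mm from the head's axis.
- nut_a: Bystander: chrome axle nut 33 mm across flats, 16 mm high. Origin: centre of its underside.
- nut_b: Bystander: the second chrome axle nut, the same size, between punch and well.
- tyre_lever: Bystander: yellow plastic tyre lever lying flat, 197 x 24 x 8 mm. Origin: underside, middle of the 170 mm bar.
- oil_can: Bystander: standing grey can 64 mm across, 170 mm high. Origin: centre of its underside.
Not all that is in view belongs to the job. There is more than one size of the drift; the one meant has the size given above.

How it is judged:
By the outcome, as a careful person would: the job done as asked, in the order asked, and still so for the second after the job is handed in, with the robot touching nothing.
It also fails if it takes over 72 s, if anything falls off the work surface, if the arm or the gripper's body presses on something with over 40 N, if the wrist force passes 120 N, or if a joint passes its speed limit or range.

ROBOT

A 7-joint arm with a two-finger parallel gripper is mounted at the origin on the work surface. World frame = base frame: x ahead of the robot, y to its left, z up, the work surface at z = 0. Lengths are in m, angles in degrees, forces in N, time in s.
With the tool pointing down it reaches from about 0.35 to 0.9 m from the base axis. Payload 8.1 kg.
Tool frame: the origin (TCP) lies midway between the tips of the shut fingers; the grasp point (between the pads) lies 19 mm behind it (bot.tcp_to_grasp is the distance from the TCP to the grasp point, in m); z points along the fingers, x is the direction in which the jaws open and shut, and the axes are right-handed (so a half turn about z gives the same grasp; the last joint's range is limited). The gripper opens to 85 mm and grips with 20 to 120 N. Pads are 22 mm wide; open, the fingers measure 114 mm over their backs; the gripper's body (76 mm by 85 mm) begins 54 mm behind the grasp point. The pads swing forward as they close: fully open they stand 13 mm farther back than shut.
Start: joints at [-5.879, 24.895, 1.432, 90.138, -0.665, 64.973, -4.303], TCP at [0.625, -0, 0.231] pointing down, gripper open.
Joint ranges: [-149.89, 149.89], [-25.12, 119.58], [-72.63, 75.52], [4.76, 147.25], [-75.54, 255.54], [6.69, 114.76], [-157.13, 157.13]. Speed limits (degrees/s): [127.2, 127.2, 172.46, 172.46, 180, 180, 180].

INTERFACE

Orientations are given as a 3x3 rotation matrix whose columns are the frame's x, y, z axes.
In Python, from workcell import bot gives the robot as it stands.
- The arm moves only by the tool send_rows, never from a script. Its argument "commands" is one flat list of numbers, 5 for each row, row after row: the shift along the world's x, y, z in mm, then the turn about the world's z in degrees, then the closure, from -1 (fully open) to 1 (shut). In form: [tx, ty, tz, turn, claw, tx, ty, tz, turn, claw, ...]. A call has 1 to 10 rows; each row is the pose to reach, as a shift and turn from the pose commanded when the call began; what a row does not reach only later rows make up. A row lasts 1/12 s, in which the tool goes at most 41.7 mm and 7.16 degrees, less where a joint would pass 70% of its speed; a pose out of reach is approached as far as the arm can. A call with a gripper value outside its range is refused whole. The fingers move at their own pace and stop on an object; "grip_force" is the grip in N (left out, the last holds). Time passes only in rows, so rows that repeat a pose let the fingers close. It gives the time, the measured TCP pose, the force and the opening at its end, in the units of the state.
- bot.state(): the state, without advancing time (a new reading comes with each control period).
- bot.read_camera(name): name is "scene" or "side" or "wrist"; returns (picture, depth): 384x512x3 uint8, blue, green, red; 384x512 float32, m along the optical axis (not along the pixel's ray), 0 where there is no reading.
- bot.get_calibration(name): a dict with "camera_matrix" (3x3 intrinsics, pixels), "extrinsics" (4x4, takes a point from camera to world coordinates). Camera axes: x right, y down, z forward; pixel columns grow to the right and rows downward; lengths in m; the calibration is good to about 2 mm. A picture is of the moment at which its call begins: read the wrist's pose just before it. get_calibration takes no time and is no camera call; for the wrist camera it gives the pose at the moment of the call.
- bot.close_job(): hands the job in, once; it reports no verdict.
The state is a dict: "time": time; "joint_pos": joint angles; "joint_velocities": joint speeds; "tau": joint torques, N m; "tcp_pos": TCP position; "eef_rot": TCP orientation; "contact_force": force on the tool from outside, world axes, zero at the start; "moment": the same for the moment, N m; "width": finger opening in m.
Only numpy, scipy, OpenCV 4.12 (cv2) and the standard library are available. Lean on these libraries where they do the work, as an engineer would, in place of code of your own. Each camera call takes 0.05 s, during which the arm holds its last target.

## Working session

There is one attempt and no reset: what is moved stays moved. The work goes in short steps, Python scripts to look and compute and a tool call to move; the robot and the scene stay as the last step left them, time stands still between calls to the robot, and variables do not carry over. Pictures are saved under pics/ and viewed, and the job is handed in when it is done.

Besides the shell and the picture viewer there is one more tool, called after "Emit:" as name(argument=value, ...), one argument or row to a line, values as JSON. send_rows: Moves the arm, as the interface text tells. Its arguments: {"type":"object","properties":{"commands":{"type":"array"},"grip_force":{"type":"number"}},"required":["commands"]}

```bash
mkdir -p pics; ls; cat > h.py <<'E'
import numpy as np,cv2
from workcell import bot
def ray(name,px,z,K=None,T=None):
    c=bot.get_calibration(name); K=np.array(c["camera_matrix"]);T=np.array(c["extrinsics"])
    px=np.atleast_2d(px).astype(float)
    d=np.c_[(px[:,0]-K[0,2])/K[0,0],(px[:,1]-K[1,2])/K[1,1],np.ones(len(px))]@T[:3,:3].T
    o=T[:3,3]; return o+d*((z-o[2])/d[:,2])[:,None]
def cloud(name,dep):
    c=bot.get_calibration(name); K=np.array(c["camera_matrix"]);T=np.array(c["extrinsics"])
    v,u=np.mgrid[:384,:512]
    P=np.stack([(u-K[0,2])/K[0,0]*dep,(v-K[1,2])/K[1,1]*dep,dep],-1)
    return P@T[:3,:3].T+T[:3,3]
def snap(name,tag):
    im,d=bot.read_camera(name); cv2.imwrite(f"pics/{tag}.png",im); np.save(f"pics/{tag}.npy",d); np.save(f"pics/{tag}_c.npy",cloud(name,d)); return im,d
E
python3 - <<'E'
from h import *
for n in("scene","side","wrist"):
    snap(n,n+"0"); c=bot.get_calibration(n); print(n,np.round(c["extrinsics"],3).tolist(),np.round(c["camera_matrix"],1).tolist())
print(bot.state())
E
```

```text
pics
scene [[0.848, 0.369, -0.381, 0.935], [0.53, -0.577, 0.621, -0.689], [0.009, -0.729, -0.685, 0.76], [0.0, 0.0, 0.0, 1.0]] [[405.7, 0.0, 259.5], [0.0, 405.7, 197.6], [0.0, 0.0, 1.0]]
side [[0.838, -0.324, 0.439, 0.092], [-0.545, -0.47, 0.694, -0.84], [-0.019, -0.821, -0.571, 0.715], [0.0, 0.0, 0.0, 1.0]] [[418.6, 0.0, 259.0], [0.0, 418.6, 184.7], [0.0, 0.0, 1.0]]
wrist [[1.0, -0.001, -0.001, 0.624], [-0.001, -0.96, -0.279, 0.069], [-0.0, 0.279, -0.96, 0.373], [0.0, 0.0, 0.0, 1.0]] [[266.6, 0.0, 255.7], [0.0, 266.6, 195.7], [0.0, 0.0, 1.0]]
{'time': 0.15, 'joint_pos': array([-5.87797869, 24.9276073 ,  1.43109064, 90.17683449, -0.66572009,
       64.9719074 , -4.3037923 ]), 'joint_velocities': array([-0.03758892, -0.13352922, -0.05807671, -0.13722605,  0.08178093,
       -0.12828214, -0.07422671]), 'tau': array([ 1.93215681e-03, -6.70885992e+01,  1.02606665e+00, -3.16448736e+01,
        1.57136447e-02,  9.07747715e-03, -7.57739531e-05]), 'tcp_pos': array([ 6.24626156e-01, -4.76855926e-05,  2.30704703e-01]), 'eef_rot': array([[ 9.99999294e-01, -1.04684666e-04, -1.18371673e-03],
       [-1.04795058e-04, -9.99999990e-01, -9.31976378e-05],
       [-1.18370696e-03,  9.33216196e-05, -9.99999295e-01]]), 'contact_force': array([-0.8028784 , -0.50083719,  0.3687314 ]), 'moment': array([0.00491759, 0.03474247, 0.0069498 ]), 'width': 0.08569499475135343}
```

View pics/scene0.png

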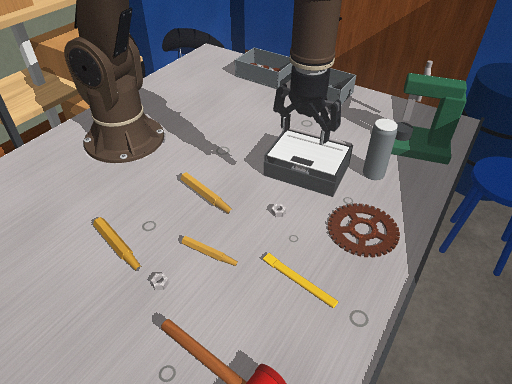

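View pics/side0.png

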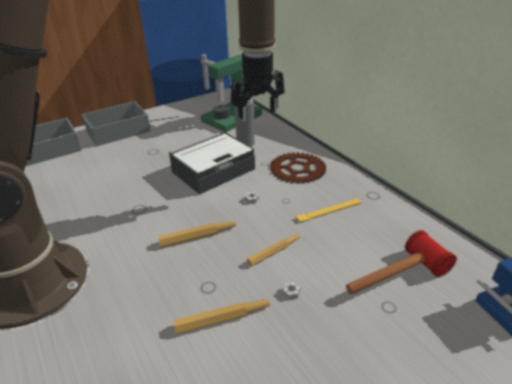

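View pics/wrist0.png

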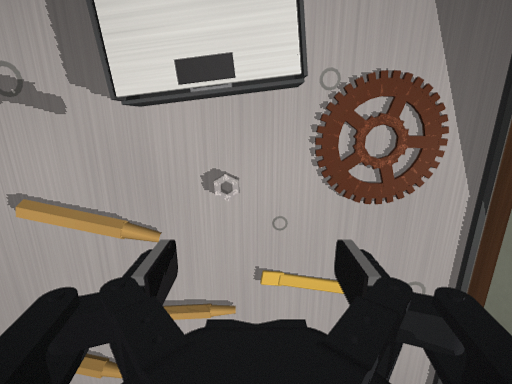

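```bash
python3 - <<'E'
from h import *
for n,seeds in(("scene",[(205,192),(116,243),(208,250)]),("side",[(197,233),(220,315),(273,249)])):
    im=cv2.imread(f"pics/{n}0.png");C=np.load(f"pics/{n}0_c.npy")
    hsv=cv2.cvtColor(im,cv2.COLOR_BGR2HSV)
    m=((hsv[...,0]>10)&(hsv[...,0]<30)&(hsv[...,1]>130)&(hsv[...,2]>90)).astype(np.uint8)
    k,l,st,ce=cv2.connectedComponentsWithStats(m)
    for s in seeds:
        i=l[s[1],s[0]]
        v,u=np.nonzero(l==i)
        P=C[v,u]; P=P[(P[:,2]>0.004)&(P[:,2]<0.04)]
        W=ray(n,np.c_[u,v],0.010)[:,:2]
        c,(w,h),a=cv2.minAreaRect(W.astype(np.float32)*1000)
        c2,wh2,a2=cv2.minAreaRect(P[:,:2].astype(np.float32)*1000)
        print(n,s,i,len(u),"z10 rect",np.round(c,1),round(w,1),round(h,1),round(a,1),"| depth",np.round(c2,1),np.round(wh2,1),round(a2,1),"ztop",np.percentile(P[:,2],[50,90,98]).round(4))
E
```

```text
scene (205, 192) 32 518 z10 rect [378.8 -69.4] 30.9 206.8 76.8 | depth [387.3 -77.2] [ 26.2 194.6] 78.7 ztop [0.0225 0.0267 0.0282]
scene (116, 243) 33 713 z10 rect [ 308.6 -327.2] 29.1 204.9 74.2 | depth [ 316.9 -330.7] [ 28.5 197.2] 74.4 ztop [0.0231 0.0269 0.0281]
scene (208, 250) 34 467 z10 rect [ 513.5 -228.8] 153.0 24.1 3.3 | depth [ 517.  -231.5] [148.1  19.4] 2.7 ztop [0.0172 0.0203 0.0214]
side (197, 233) 3 539 z10 rect [390.  -70.8] 32.3 189.5 77.1 | depth [385.7 -82.3] [ 21.  186.7] 77.2 ztop [0.0214 0.0272 0.0285]
side (220, 315) 6 912 z10 rect [ 320.1 -329.6] 27.8 191.1 74.4 | depth [ 316.8 -337. ] [ 21.8 188.2] 74.8 ztop [0.0234 0.0272 0.0283]
side (273, 249) 4 260 z10 rect [ 515.3 -230.3] 145.4 18.1 2.7 | depth [ 513.2 -235.2] [141.1  13.7] 3.2 ztop [0.0179 0.0211 0.0225]
```

```bash
python3 - <<'E'
from h import *
# punch axis + nose
for n,s in(("scene",(208,250)),("side",(273,249))):
    im=cv2.imread(f"pics/{n}0.png");C=np.load(f"pics/{n}0_c.npy")
    hsv=cv2.cvtColor(im,cv2.COLOR_BGR2HSV)
    m=((hsv[...,0]>10)&(hsv[...,0]<30)&(hsv[...,1]>130)&(hsv[...,2]>90)).astype(np.uint8)
    k,l=cv2.connectedComponents(m); v,u=np.nonzero(l==l[s[1],s[0]])
    P=C[v,u]; P=P[(P[:,2]>0.004)&(P[:,2]<0.04)]*1000
    q=P[:,:2]-P[:,:2].mean(0); d=np.linalg.svd(q,full_matrices=0)[2][0]; d*=np.sign(d[0]); t=q@d
    print(n,"ang",np.degrees(np.arctan2(d[1],d[0])).round(2),"mid",(P[:,:2].mean(0)+d*(t.max()+t.min())/2).round(1),t.max()-t.min())
    top=P[P[:,2]>np.percentile(P[:,2],90)]; print(" topline y at mean x",top.mean(0).round(1))
for n in("scene","side","wrist"):
    im=cv2.imread(f"pics/{n}0.png");C=np.load(f"pics/{n}0_c.npy")*1000
    m=(C[...,2]>62)&(C[...,2]<90)&(C[...,0]>400)&(C[...,0]<800)&(C[...,1]>0)&(C[...,1]<330)
    k,l,st,ce=cv2.connectedComponentsWithStats(m.astype(np.uint8)); 
    for i in range(1,k):
        if st[i,4]<150: continue
        P=C[l==i]; r=cv2.minAreaRect(P[:,:2].astype(np.float32)); print(n,st[i],"rect",np.round(r[0],1),np.round(r[1],1),round(r[2],2),"z",np.percentile(P[:,2],[5,50,95]).round(1))
    hsv=cv2.cvtColor(im,cv2.COLOR_BGR2HSV)
    w=m&(hsv[...,2]>170); P=C[w]; r=cv2.minAreaRect(P[:,:2].astype(np.float32)); print("  white",len(P),np.round(r[0],1),np.round(r[1],1),round(r[2],2))
im=cv2.imread("pics/scene0.png");a=cv2.resize(im[110:210,240:370],None,fx=4,fy=4,interpolation=cv2.INTER_CUBIC)
cv2.imwrite("pics/wellcrop.png",a)
cv2.imwrite("pics/punchcrop.png",cv2.resize(im[220:280,160:260],None,fx=5,fy=5,interpolation=cv2.INTER_CUBIC))
E
```

```text
scene ang 3.77 mid [ 517.1 -232.9] 148.21302123112088
 topline y at mean x [ 499.1 -231.2   21. ]
side ang 3.13 mid [ 513.3 -236.4] 141.14347146928114
 topline y at mean x [ 506.1 -235.7   21.9]
scene [ 265  127   88   52 2451] rect [564.5 182.2] [211.4 163.6] 6.68 z [67.8 71.8 74.7]
scene [367 148  24  16 194] rect [742.  250.3] [63.9 34. ] 14.11 z [63.9 76.2 88.2]
  white 1921 [565.  183.1] [196.2 160.9] 6.32
side [ 169  131   86   45 1922] rect [567.8 179. ] [214.9 161.4] 6.68 z [67.8 72.5 75.9]
  white 1316 [565.3 173.8] [195.6 144.3] 7.23
wrist [   86     0   215   100 17373] rect [564.7 147. ] [203.8  93.3] 6.59 z [70.6 72.4 74.4]
wrist [298   0  10  77 441] rect [672.1 147.4] [ 4.5 69.6] 6.52 z [63.8 71.5 73.1]
  white 14995 [568.6 146.7] [195.7  88.5] 6.29
```

View pics/wellcrop.png

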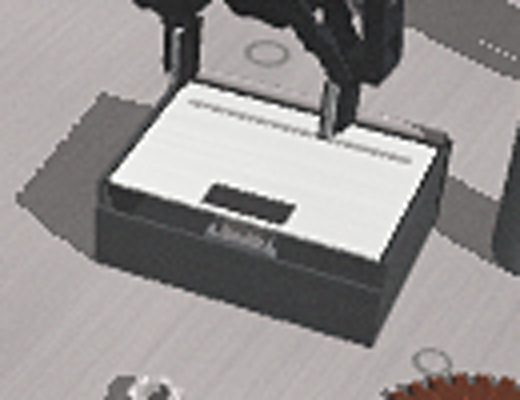

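View pics/punchcrop.png

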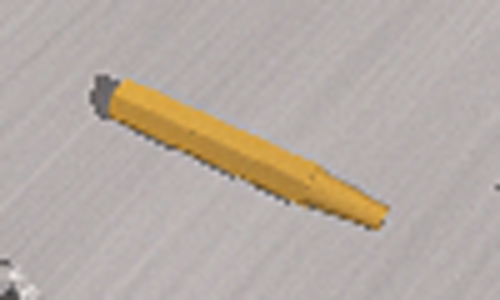

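Candidates for the punch (scene pixels): (205,192) ≈190 mm, (116,243) ≈190 mm, and (208,250) ≈150 mm and 20 mm high. The third matches the description, and its close crop shows a hex bar with the nose towards +x. Next I measure the pad.

```bash
python3 - <<'E'
from h import *
im=cv2.imread("pics/wrist0.png");g=cv2.cvtColor(im,cv2.COLOR_BGR2GRAY)
m=np.zeros_like(g); m[45:90,165:245]=(g[45:90,165:245]<90)
k,l,st,ce=cv2.connectedComponentsWithStats(m); i=1+np.argmax(st[1:,4]); v,u=np.nonzero(l==i)
C=np.load("pics/wrist0_c.npy")*1000
print(st[i],"z",np.median(C[v,u,2]))
W=ray("wrist",np.c_[u,v],0.0735)*1000
r=cv2.minAreaRect(W[:,:2].astype(np.float32));print("pad",np.round(r[0],1),np.round(r[1],1),r[2])
th=np.radians(6.6);X=np.array([np.cos(th),np.sin(th)]);Y=np.array([-np.sin(th),np.cos(th)])
pad=np.array(r[0]); cen=pad+58*Y; print("well centre from pad",cen)
# well front-edge in wrist & can
C2=np.load("pics/scene0_c.npy")*1000
q=(C2[...,2]>100)&(C2[...,2]<175)&(C2[...,0]>690)&(C2[...,0]<850)&(C2[...,1]>120)&(C2[...,1]<400);P=C2[q];print("can",P[:,:2].min(0),P[:,:2].max(0))
# gate height profile along well y
c=cen; D=C[...,:2]-c; lx=D@X; ly=D@Y
for y in range(-75,30,10):
    s=(abs(ly-y)<4)&(abs(lx)<90)&(abs(lx)>35)&(C[...,2]>50)&(C[...,2]<90)
    print(y,s.sum(),np.median(C[s][:,2]).round(2) if s.sum() else None)
# punch in wrist, and x-extent of well
s=(C[...,2]>60)&(C[...,2]<80); print("lx",np.percentile(lx[s],[0.2,99.8]),"ly",lx[s].size and np.percentile(ly[s],[0.2]))
E
```

```text
[ 175   53   60   31 1423] z 74.27043760823877
pad [571.8 118.8] [59.2 23.2] 6.515746116638184
well centre from pad [565.17721217 176.45103148]
can [706.4760516  232.24638235] [769.70424013 297.79786646]
-75 474 73.01
-65 882 73.29
-55 902 72.98
-45 928 72.76
-35 961 72.51
-25 994 72.23
-15 1015 71.88
-5 877 71.72
5 512 71.38
15 66 71.11
25 0 None
lx [-104.73178818  104.51872666] ly [-74.08753123]
```

The wrist view shows the pad at pixel (205,68), i.e. world (572,119) at z≈74. It measures 59×23 mm, as given. Well centre ≈(565,176.5), yaw 6.6°. Now I go above the pad with the fingers shut.

Emit:
send_rows(
  commands=[-15, 35, -30, 2, 1, -35, 75, -65, 6.5, 1, -53, 110, -95, 6.5, 1, -53, 119, -120, 6.5, 1, -53, 119, -135, 6.5, 1, -53, 119, -140, 6.5, 1, -53, 119, -140, 6.5, 1, -53, 119, -140, 6.5, 1],
  grip_force=60,
)

```text
time: 0.82
tcp_pos: [0.5731, 0.1176, 0.0922]
eef_rot: [[0.994, 0.112, 0.001], [0.112, -0.994, -0.001], [0.001, 0.001, -1.0]]
contact_force: [1.1, 0.3, 1.9]
width: -0.0
```

Emit:
send_rows(
  commands=[-1, 1, -8, 0, 1, -1, 1, -14, 0, 1, -1, 1, -17, 0, 1, -1, 1, -19, 0, 1, -1, 1, -21, 0, 1, -1, 1, -23, 0, 1, -1, 1, -23, 0, 1],
)

```text
time: 1.4
tcp_pos: [0.5714, 0.1193, 0.0687]
eef_rot: [[0.994, 0.112, 0.001], [0.112, -0.994, -0.0], [0.001, 0.001, -1.0]]
contact_force: [-2.0, -1.4, 5.7]
width: 0.0002
```

Emit:
send_rows(
  commands=[0, 0, -2, 0, 1, 0, 0, -3, 0, 1, 0, 0, -4, 0, 1, 0, 0, -4, 0, 1],
)

```text
time: 1.73
tcp_pos: [0.5714, 0.1194, 0.0649]
eef_rot: [[0.994, 0.112, 0.001], [0.112, -0.994, -0.0], [0.001, 0.0, -1.0]]
contact_force: [-1.2, -2.4, 5.2]
width: -0.0
```

Emit:
send_rows(
  commands=[0, 0, -1, 0, 1, 0, 0, -2, 0, 1, 0, 0, -2, 0, 1],
)

```text
time: 1.98
tcp_pos: [0.5714, 0.1194, 0.0629]
eef_rot: [[0.994, 0.113, 0.001], [0.113, -0.994, -0.0], [0.001, 0.0, -1.0]]
contact_force: [-1.9, -1.7, 5.7]
width: 0.0001
```

Emit:
send_rows(
  commands=[0, 0, -1, 0, 1, 0, 0, -2, 0, 1, 0, 0, -2, 0, 1],
)

```text
time: 2.23
tcp_pos: [0.5715, 0.1195, 0.0616]
eef_rot: [[0.994, 0.112, 0.001], [0.112, -0.994, -0.0], [0.001, 0.0, -1.0]]
contact_force: [-3.4, -2.3, 12.8]
width: 0.0001
```

Stop starting to bite (12.8 N at z 61.6). One more push.

Emit:
send_rows(
  commands=[0, 0, -1, 0, 1, 0, 0, -2, 0, 1, 0, 0, -2, 0, 1],
)

```text
time: 2.48
tcp_pos: [0.5715, 0.1196, 0.0606]
eef_rot: [[0.994, 0.112, 0.002], [0.112, -0.994, 0.0], [0.002, 0.0, -1.0]]
contact_force: [-7.0, -2.6, 23.5]
width: -0.0002
```

Emit:
send_rows(
  commands=[0, 0, -1, 0, 1, 0, 0, -1, 0, 1, 0, 0, 5, 0, 1, 0, 0, 40, 0, 1, 0, -20, 80, 0, 1, 0, -45, 120, 0, 1, 0, -70, 160, 0, 1, 0, -100, 190, 0, 1, 0, -130, 200, 0, 1, 0, -160, 200, 0, -0.5],
)

```text
time: 3.32
tcp_pos: [0.5731, -0.0418, 0.2635]
eef_rot: [[0.994, 0.113, 0.008], [0.113, -0.994, -0.0], [0.008, 0.001, -1.0]]
contact_force: [0.7, -1.0, -0.5]
width: 0.0109
```

Emit:
send_rows(
  commands=[-15, -40, 0, 0, -0.5, -30, -80, 0, 0, -0.5, -45, -120, 0, 0, -0.5, -58, -150, 0, 0, -0.5, -58, -150, 0, 0, -0.5, -58, -150, 0, 0, -0.5],
)

```text
time: 3.82
tcp_pos: [0.5119, -0.1927, 0.2586]
eef_rot: [[0.994, 0.108, 0.0], [0.108, -0.994, -0.001], [0.0, 0.001, -1.0]]
contact_force: [0.9, 1.2, 0.3]
width: 0.064
```

```bash
python3 - <<'E'
from h import *
C=None
im,d=snap("wrist","wrist1"); C=np.load("pics/wrist1_c.npy")*1000
s,_=snap("scene","scene1")
hsv=cv2.cvtColor(im,cv2.COLOR_BGR2HSV)
m=((hsv[...,0]>10)&(hsv[...,0]<30)&(hsv[...,1]>130)&(hsv[...,2]>90)).astype(np.uint8)
k,l,st,ce=cv2.connectedComponentsWithStats(m)
for i in range(1,k):
    if st[i,4]<400: continue
    v,u=np.nonzero(l==i)
    W=ray("wrist",np.c_[u,v],0.010)[:,:2]*1000
    r=cv2.minAreaRect(W.astype(np.float32))
    q=W-W.mean(0);dd=np.linalg.svd(q,full_matrices=0)[2][0];dd*=np.sign(dd[0])
    P=C[v,u]
    print(st[i],"rect",np.round(r[0],1),np.round(r[1],1),round(r[2],2),"pca ang",np.degrees(np.arctan2(dd[1],dd[0])).round(2),"depth mean",P.mean(0).round(1))
print(bot.state()["tcp_pos"],bot.state()["joint_pos"].round(1), bot.state()["width"])
E
```

```text
[  93   34  151   69 3202] rect [383.8 -71.8] [ 29.2 204.4] 77.25 pca ang -12.79 depth mean [378.4 -72.5  24.2]
[ 337  153  124   46 1685] rect [ 728.7 -179.7] [ 23.4 194.3] 81.01 pca ang -8.69 depth mean [ 723.9 -180.4    9.9]
[ 206  184  100   17 1187] rect [ 517.7 -227.4] [151.2  21.1] 3.48 pca ang 3.42 depth mean [ 510.3 -226.6   19.2]
[  58  213  108   47 1767] rect [ 298.5 -326.3] [ 30.6 168.4] 74.64 pca ang -14.95 depth mean [ 302.4 -319.1   24.2]
[ 0.51336191 -0.18919508  0.25843315] [11.4 16.3  4.2 99.1 -1.4 64.6 22.6] 0.06440372943112811
```

View pics/wrist1.png

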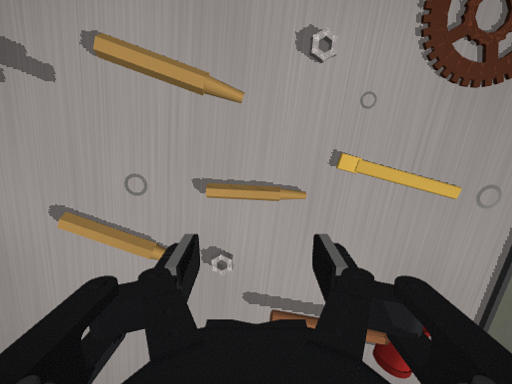

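View pics/scene1.png

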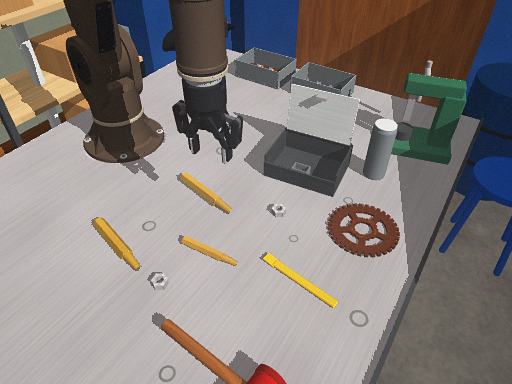

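Gate stands open (scene pixel (320,112)). Wrist picture: the chosen punch is at (255,192), 151×21 mm, angle 3.4°. The arm was still settling when that picture was taken, so I take y≈-231. I turn and lower over it, then check again at rest.

Emit:
send_rows(
  commands=[-3, -20, -20, 7, -0.2, -6, -41, -40, 14, -0.2, -6, -41, -60, 21, -0.2, -6, -41, -80, 28, -0.2, -6, -41, -100, 35, -0.2, -6, -41, -110, 42, -0.2, -6, -41, -120, 49, -0.2, -6, -41, -130, 56, -0.2, -6, -41, -130, 63, -0.2, -6, -41, -130, 70, -0.2],
)

```text
time: 4.75
tcp_pos: [0.5077, -0.2287, 0.1275]
eef_rot: [[0.224, 0.974, -0.001], [0.974, -0.224, 0.001], [0.001, -0.001, -1.0]]
contact_force: [0.5, -0.1, 0.2]
width: 0.0515
```

Emit:
send_rows(
  commands=[0, 0, 0, 7, -0.2, 0, 0, 0, 14, -0.2, 0, 0, 0, 17.2, -0.2, 0, 0, 0, 17.2, -0.2, 0, 0, 0, 17.2, -0.2, 0, 0, 0, 17.2, -0.2, 0, 0, 0, 17.2, -0.2],
)

```text
time: 5.33
tcp_pos: [0.5073, -0.2304, 0.1283]
eef_rot: [[-0.064, 0.998, 0.0], [0.998, 0.064, 0.0], [0.0, 0.0, -1.0]]
contact_force: [-0.3, 0.4, 0.7]
width: 0.0509
```

```bash
python3 - <<'E'
from h import *
print(bot.state()["tcp_pos"],bot.state()["eef_rot"].round(3).tolist(),bot.state()["joint_pos"].round(1), bot.state()["width"])
im,d=snap("wrist","wrist2")
print(bot.state()["tcp_pos"])
hsv=cv2.cvtColor(im,cv2.COLOR_BGR2HSV)
m=((hsv[...,0]>10)&(hsv[...,0]<30)&(hsv[...,1]>130)&(hsv[...,2]>90)).astype(np.uint8)
k,l,st,ce=cv2.connectedComponentsWithStats(m)
for i in range(1,k):
    if st[i,4]<400: continue
    v,u=np.nonzero(l==i)
    W=ray("wrist",np.c_[u,v],0.010)[:,:2]*1000
    r=cv2.minAreaRect(W.astype(np.float32))
    q=W-W.mean(0);dd=np.linalg.svd(q,full_matrices=0)[2][0];dd*=np.sign(dd[0])
    print(st[i],"rect",np.round(r[0],1),np.round(r[1],1),round(r[2],2),"pca ang",np.degrees(np.arctan2(dd[1],dd[0])).round(2),W[:,0].max())
E
```

```text
[ 0.50730021 -0.23044362  0.1283013 ] [[-0.064, 0.998, 0.0], [0.998, 0.064, 0.0], [0.0, 0.0, -1.0]] [ 29.7  25.8 -14.7 105.7   8.3  49.5 104.7] 0.05086193353994542
[ 0.50724832 -0.23062123  0.12837028]
[ 112    0   43   84 2190] rect [ 377.4 -351.3] [29.7 72.3] 74.06 pca ang -19.49 413.2243154092967
[ 387    0  105  180 5537] rect [404.6 -78.4] [ 30.3 162.7] 76.9 pca ang -13.18 485.5325357971398
[ 245  125   23  142 2747] rect [ 517.5 -231.2] [150.5  21.9] 3.4 pca ang 3.27 592.8493847237733
[  30  242   28   89 1845] rect [ 636.3 -462.9] [ 26.5 121.1] 84.05 pca ang -8.35 695.2345261811621
[286 296  26  24 447] rect [ 645.8 -173.4] [23.5 33.7] 79.77 pca ang -20.21 660.5036666509851
```

View pics/wrist2.png

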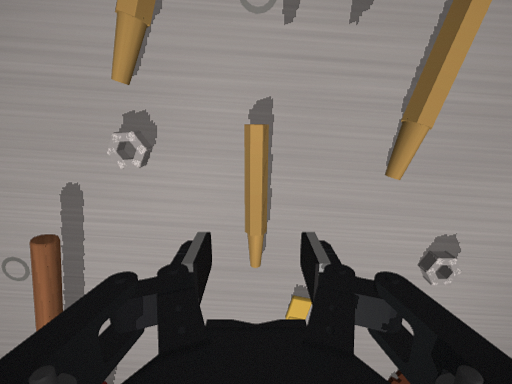

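Emit:
send_rows(
  commands=[0, -1, -35, 0, -0.2, 0, -1, -65, 0, -0.2, 0, -1, -90, 0, -0.2, 0, -1, -110, 0, -0.2, 0, -1, -120, 0, -0.2, 0, -1, -124, 0, -0.2, 0, -1, -124, 0, -0.2, 0, -1, -124, 0, -0.2],
)

```text
time: 6.05
tcp_pos: [0.5078, -0.2321, 0.0052]
eef_rot: [[-0.064, 0.998, 0.001], [0.998, 0.064, -0.0], [-0.0, 0.001, -1.0]]
contact_force: [0.3, -0.1, 0.1]
width: 0.0513
```

Emit:
send_rows(
  commands=[0, 0, 0, 0, 1, 0, 0, 0, 0, 1, 0, 0, 0, 0, 1, 0, 0, 0, 0, 1, 0, 0, 0, 0, 1, 0, 0, 0, 0, 1, 0, 0, 0, 0, 1],
  grip_force=60,
)

```text
time: 6.63
tcp_pos: [0.5078, -0.2322, 0.0058]
eef_rot: [[-0.064, 0.998, 0.002], [0.998, 0.064, -0.001], [-0.001, 0.002, -1.0]]
contact_force: [-1.6, 0.9, 7.7]
width: 0.0202
```

Emit:
send_rows(
  commands=[0, 0, 10, 0, 1, 0, 0, 40, 0, 1, 0, 0, 80, 0, 1, 0, 0, 120, 0, 1, 0, 10, 145, 0, 1, 4, 40, 150, 0, 1, 8, 80, 150, 0.5, 1, 12, 120, 150, 1, 1, 16, 160, 150, 1.5, 1, 20, 200, 150, 2, 1],
)

```text
time: 7.47
tcp_pos: [0.5265, -0.0305, 0.1552]
eef_rot: [[-0.099, 0.995, 0.0], [0.995, 0.099, -0.0], [-0.0, 0.0, -1.0]]
contact_force: [1.3, -0.2, -2.7]
width: 0.0201
```

Emit:
send_rows(
  commands=[5, 40, 0, 0.5, 1, 10, 80, 0, 1, 1, 16, 120, 0, 1, 1, 20, 160, 0, 1, 1, 24, 195, 0, 1, 1, 26, 212, 0, 1, 1, 26, 217, 0, 1, 1, 26, 217, 0, 1, 1, 26, 217, 0, 1, 1, 26, 217, 0, 1, 1],
)

```text
time: 8.3
tcp_pos: [0.5531, 0.1828, 0.1544]
eef_rot: [[-0.114, 0.993, -0.0], [0.993, 0.114, -0.001], [-0.001, -0.0, -1.0]]
contact_force: [-0.2, -0.5, -3.4]
width: 0.0196
```

```bash
python3 - <<'E'
from h import *
s=bot.state();print(s["tcp_pos"],s["eef_rot"].round(3).tolist(),s["joint_pos"].round(1),s["width"],s["contact_force"])
snap("wrist","wrist3");snap("scene","scene3");snap("side","side3")
a=np.hstack([cv2.imread("pics/wrist3.png"),cv2.imread("pics/side3.png")[80:464]]) if 0 else None
E
```

```text
[0.55306777 0.18277918 0.15437521] [[-0.114, 0.993, -0.0], [0.993, 0.114, -0.001], [-0.001, -0.0, -1.0]] [ -8.9  27.  -20.6 100.2  11.3  54.9  62.6] 0.019556042737455377 [-0.20382007 -0.52620381 -3.44029183]
```

View pics/wrist3.png

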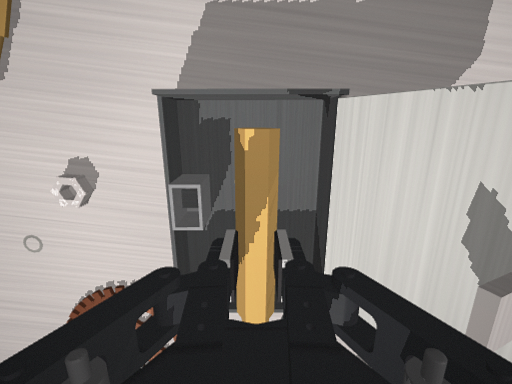

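View pics/scene3.png

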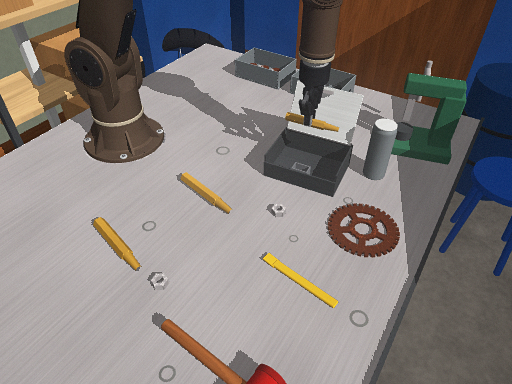

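```bash
python3 - <<'E'
from h import *
px=np.array([(153,92),(349,91),(166,97)])
print(ray("wrist",px,0.072)[:, :2]*1000)
print("housing top corners",(ray("wrist",[(170,187),(200,185),(204,229),(173,231)],0.054)*1000).round(1)[:,:2].tolist())
c=np.array([565.2,176.5]);th=np.radians(6.6);R=np.array([[np.cos(th),-np.sin(th)],[np.sin(th),np.cos(th)]])
for p in[(-105,-80),(-105,80),(-23,-46),(-23,-76),(23,-46),(23,-76),(0,72)]: print(p,c+R@np.array(p))
im=cv2.imread("pics/wrist3.png");hsv=cv2.cvtColor(im,cv2.COLOR_BGR2HSV)
print("punch end", ray("wrist",[(236,128),(279,128)],0.165)[:,:2]*1000)
E
```

```text
[[472.09710903  91.02965775]
 [453.7812376  244.58473722]
 [474.65697575 101.31072021]]
housing top corners [[553.5, 100.9], [548.3, 128.8], [592.5, 135.2], [598.1, 104.9]]
(-105, -80) [470.09083165  84.96177795]
(-105, 80) [451.70088757 243.90142045]
(-23, -46) [547.63953531 128.16129832]
(-23, -76) [551.08764983  98.36011535]
(23, -46) [593.33468253 133.44840724]
(23, -76) [596.78279705 103.64722428]
(0, 72) [556.92452516 248.02283912]
punch end [[488.20480573 165.12450687]
 [485.85530475 185.62203845]]
```

Picture shows the punch over the well floor along its x. The housing at (187,208) and the rim match the well estimate within 2 mm, so the punch centre is at well (-4, +8). Lowering.

Emit:
send_rows(
  commands=[1, 1, -30, 0, 1, 1, 1, -60, 0, 1, 1, 1, -90, 0, 1, 1, 1, -115, 0, 1, 1, 1, -130, 0, 1, 1, 1, -137, 0, 1, 1, 1, -140, 0, 1, 1, 1, -140, 0, 1, 1, 1, -140, 0, 1],
)

```text
time: 9.2
tcp_pos: [0.5548, 0.1861, 0.0154]
eef_rot: [[-0.116, 0.993, 0.002], [0.993, 0.116, 0.001], [0.0, 0.002, -1.0]]
contact_force: [-0.4, 0.6, -3.0]
width: 0.0203
```

Emit:
send_rows(
  commands=[0, 0, -1, 0, 1, 0, 0, -2, 0, 1, 0, 0, -3, 0, 1, 0, 0, -3, 0, 1],
)

```text
time: 9.53
tcp_pos: [0.5541, 0.186, 0.0116]
eef_rot: [[-0.116, 0.993, 0.0], [0.993, 0.116, 0.0], [0.0, 0.0, -1.0]]
contact_force: [-1.0, 0.2, -3.5]
width: 0.02
```

Emit:
send_rows(
  commands=[0, 0, -1, 0, 1, 0, 0, -1, 0, 1, 0, 0, -1, 0, 1],
)

```text
time: 9.78
tcp_pos: [0.554, 0.1859, 0.0103]
eef_rot: [[-0.117, 0.993, -0.0], [0.993, 0.117, -0.0], [-0.0, -0.0, -1.0]]
contact_force: [1.2, -0.5, -2.5]
width: 0.02
```

Emit:
send_rows(
  commands=[0, 0, -1, 0, 1, 0, 0, -1, 0, 1, 0, 0, -1, 0, 1],
)

```text
time: 10.03
tcp_pos: [0.5541, 0.186, 0.0098]
eef_rot: [[-0.117, 0.993, 0.0], [0.993, 0.117, 0.0], [-0.0, 0.0, -1.0]]
contact_force: [-2.0, -0.8, 4.7]
width: 0.0198
```

Seated: the vertical force went from -2.5 to +4.7 N. Opening and retreating up.

Emit:
send_rows(
  commands=[0, 0, 0, 0, 0.3, 0, 0, 0, 0, 0.1, 0, 0, 0, 0, -0.1, 0, 0, 0, 0, -0.2, 0, 0, 0, 0, -0.2, 0, 0, 0, 0, -0.2],
)

```text
time: 10.53
tcp_pos: [0.5541, 0.1859, 0.0093]
eef_rot: [[-0.116, 0.993, 0.0], [0.993, 0.116, 0.0], [0.0, 0.0, -1.0]]
contact_force: [0.2, -0.5, -0.7]
width: 0.0516
```

Emit:
send_rows(
  commands=[0, 0, 10, 0, -0.2, 0, 0, 35, 0, -0.2, 0, 0, 70, 0, -0.2, 0, 0, 110, 0, -0.2, 0, 0, 150, 0, -0.2, 0, 0, 190, 0, -0.2, 0, 0, 230, 0, -0.2, 0, 0, 240, 0, -0.2, 0, 0, 240, 0, -0.2],
)

```text
time: 11.28
tcp_pos: [0.5557, 0.1871, 0.2543]
eef_rot: [[-0.117, 0.993, 0.007], [0.993, 0.117, 0.003], [0.002, 0.008, -1.0]]
contact_force: [-0.4, -0.3, -0.6]
width: 0.0514
```

```bash
python3 - <<'E'
from h import *
s=bot.state();print(s["tcp_pos"],s["joint_pos"].round(1),s["width"],s["contact_force"])
im,d=snap("wrist","wrist4")
hsv=cv2.cvtColor(im,cv2.COLOR_BGR2HSV)
m=((hsv[...,0]>10)&(hsv[...,0]<30)&(hsv[...,1]>120)&(hsv[...,2]>60)).astype(np.uint8)
k,l,st,ce=cv2.connectedComponentsWithStats(m)
C=np.load("pics/wrist4_c.npy")*1000
for i in range(1,k):
    if st[i,4]<300: continue
    v,u=np.nonzero(l==i);W=ray("wrist",np.c_[u,v],0.014)[:,:2]*1000;r=cv2.minAreaRect(W.astype(np.float32))
    print(st[i],np.round(r[0],1),np.round(r[1],1),round(r[2],1),np.percentile(C[v,u,2],[50,98]))
E
```

```text
[0.55566645 0.187128   0.25430441] [ -8.   21.9 -21.9  92.8   8.7  66.5  64.8] 0.05144759774148668 [-0.37770137 -0.31405223 -0.5850524 ]
[  43    0   34   93 2124] [425.5 -85.3] [ 32.5 115.7] 77.0 [20.07112377 25.78099388]
[ 247  120   17  102 1439] [561.1 184.4] [148.6  22.2] 6.0 [19.83747262 22.58174671]
[   7  189   20  109 1577] [ 721.4 -174.1] [ 27.5 191.3] 82.4 [5.16046653 7.66802209]
```

View pics/wrist4.png

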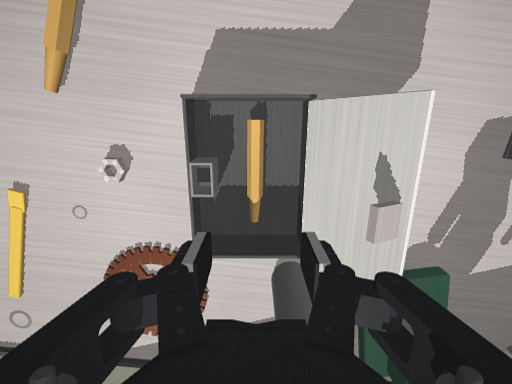

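Punch lies on the floor at well (-4,+8), along x (wrist picture (255,170)), well clear of the housing at (202,180) and of the gate. Now I check the free space behind the gate.

```bash
python3 - <<'E'
from h import *
s=np.vstack([np.load(f"pics/{f}_c.npy").reshape(-1,3)*1000 for f in("scene1","scene0")])
c=np.array([566,177.]);th=np.radians(6.6);X=np.array([np.cos(th),np.sin(th)]);Y=np.array([-np.sin(th),np.cos(th)])
L=np.c_[(s[:,:2]-c)@X,(s[:,:2]-c)@Y,s[:,2]]
m=(L[:,2]>30)&(L[:,2]<400)&(L[:,1]>85)&(L[:,1]<320)&(abs(L[:,0])<230)
H=L[m]
for y in range(90,320,20):
    r=[]
    for x in range(-220,220,40):
        q=H[(abs(H[:,0]-x)<20)&(abs(H[:,1]-y)<10)]; r.append(int(q[:,2].max()) if len(q)>2 else 0)
    print(y,r)
W=np.load("pics/wrist4_c.npy")*1000
E
```

```text
90 [0, 0, 0, 215, 214, 214, 214, 213, 0, 0, 171]
110 [0, 0, 0, 0, 0, 0, 0, 0, 0, 0, 0]
130 [0, 0, 0, 0, 0, 0, 0, 0, 0, 0, 0]
150 [0, 0, 0, 0, 0, 0, 0, 0, 0, 0, 0]
170 [0, 0, 0, 0, 0, 0, 0, 0, 0, 0, 0]
190 [0, 0, 0, 0, 0, 0, 0, 0, 0, 0, 0]
210 [0, 0, 0, 0, 0, 0, 0, 0, 0, 0, 0]
230 [0, 0, 0, 0, 0, 0, 0, 0, 0, 0, 227]
250 [0, 0, 0, 0, 0, 0, 0, 0, 0, 0, 228]
270 [0, 0, 0, 0, 0, 0, 0, 0, 0, 0, 229]
290 [0, 0, 0, 0, 0, 0, 0, 0, 0, 0, 0]
310 [0, 0, 0, 0, 0, 0, 0, 0, 0, 0, 0]
```

Emit:
send_rows(
  commands=[0, 0, 15, -7, 1, 0, 5, 25, -14, 1, 0, 20, 25, -21, 1, -1, 40, 25, -28, 1, -2, 60, 25, -35, 1, -3, 80, 25, -42, 1, -4, 100, 25, -49, 1, -6, 120, 25, -56, 1, -8, 140, 25, -63, 1, -9, 164, 25, -70, 1],
)

```text
time: 12.17
tcp_pos: [0.5443, 0.3496, 0.2724]
eef_rot: [[0.896, 0.443, -0.002], [0.443, -0.896, -0.002], [-0.003, 0.001, -1.0]]
contact_force: [-0.1, -1.5, 0.6]
width: -0.0005
```

Emit:
send_rows(
  commands=[0, 0, 0, -7, 1, 0, 0, 0, -14, 1, 0, 0, 0, -20, 1, 0, 0, -30, -20, 1, 0, 0, -70, -20, 1, 0, 0, -95, -20, 1, 0, 0, -105, -20, 1, 0, 0, -105, -20, 1, 0, 0, -105, -20, 1],
)

```text
time: 12.92
tcp_pos: [0.5449, 0.3499, 0.1692]
eef_rot: [[0.993, 0.117, -0.001], [0.117, -0.993, -0.001], [-0.001, 0.001, -1.0]]
contact_force: [0.1, -0.4, 0.4]
width: 0.0002
```

```bash
python3 - <<'E'
from h import *
s=bot.state();print(s["tcp_pos"],s["joint_pos"].round(1),s["width"],s["contact_force"])
snap("side","side5");snap("scene","scene5")
a=cv2.imread("pics/side5.png")[60:230,120:330];b=cv2.imread("pics/scene5.png")[40:210,220:430]
cv2.imwrite("pics/c5.png",cv2.resize(np.hstack([a,b]),None,fx=1.9,fy=1.9,interpolation=cv2.INTER_CUBIC))
E
```

```text
[0.5449292  0.34991985 0.16923102] [-34.2  30.2  -4.9  90.6   2.9  59.4 -33.2] 0.00017232549122938017 [ 0.07184577 -0.35527247  0.44381182]
```

View pics/c5.png

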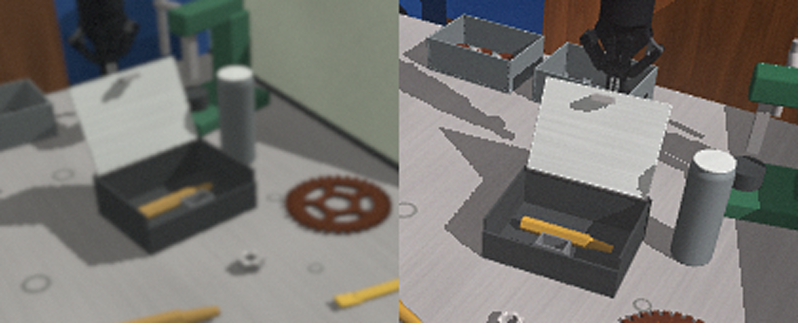

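Behind the gate with clear space all round. The gate stands open and the punch lies flat inside. Now I push the gate over along its arc, watching the force.

Emit:
send_rows(
  commands=[1.2, -10, 2, 0, 1, 2.3, -20, 4, 0, 1, 3, -26, 6, 0, 1, 3.7, -32, 7, 0, 1, 4.4, -38, 8, 0, 1, 5, -44, 9, 0, 1, 5.8, -50, 10, 0, 1, 6.4, -55, 11, 0, 1, 7, -60, 12, 0, 1],
)

```text
time: 13.77
tcp_pos: [0.5521, 0.2898, 0.1817]
eef_rot: [[0.993, 0.117, 0.0], [0.117, -0.993, 0.001], [0.001, -0.001, -1.0]]
contact_force: [0.1, 3.4, 3.1]
width: -0.0
```

Emit:
send_rows(
  commands=[0.8, -7, 0, 0, 1, 1.6, -14, 0, 0, 1, 2.5, -21, 0, 0, 1, 3.3, -28, 0, 0, 1, 4.3, -37, 0, 0, 1, 5, -44, 0, 0, 1, 6, -51, 0, 0, 1, 6.8, -58, 0, 0, 1, 7.6, -65, -1, 0, 1, 8.3, -71, -1, 0, 1],
)

```text
time: 14.6
tcp_pos: [0.5595, 0.2184, 0.1793]
eef_rot: [[0.993, 0.117, -0.002], [0.117, -0.993, -0.0], [-0.002, -0.0, -1.0]]
contact_force: [-0.5, 5.8, -1.8]
width: -0.0
```

Emit:
send_rows(
  commands=[0.9, -7, -2, 0, 1, 1.7, -14, -4, 0, 1, 2.5, -21, -6, 0, 1, 3.3, -28, -9, 0, 1, 4.1, -35, -12, 0, 1, 4.8, -41, -17, 0, 1, 5.5, -47, -22, 0, 1, 6.1, -53, -27, 0, 1, 6.7, -58, -32, 0, 1, 7.3, -63, -37, 0, 1],
)

```text
time: 15.43
tcp_pos: [0.567, 0.1563, 0.1428]
eef_rot: [[0.993, 0.117, -0.001], [0.117, -0.993, 0.001], [-0.001, -0.001, -1.0]]
contact_force: [-1.3, 6.5, 3.5]
width: -0.0003
```

Emit:
send_rows(
  commands=[0.5, -4.5, -5, 0, 1, 1, -8.5, -10, 0, 1, 1.4, -12, -15, 0, 1, 1.8, -15, -20, 0, 1, 2.1, -18, -25, 0, 1, 2.5, -21, -31, 0, 1, 2.8, -24, -38, 0, 1, 3, -26, -44, 0, 1, 3.2, -27.5, -50, 0, 1, 3.2, -28, -54, 0, 1],
)

```text
time: 16.27
tcp_pos: [0.5707, 0.1276, 0.089]
eef_rot: [[0.993, 0.117, -0.0], [0.117, -0.993, 0.0], [-0.0, -0.0, -1.0]]
contact_force: [-0.1, 5.0, 5.7]
width: 0.0001
```

Emit:
send_rows(
  commands=[0.2, -1.5, -3, 0, 1, 0.4, -3, -6, 0, 1, 0.5, -4, -9, 0, 1, 0.5, -4, -12, 0, 1, 0.5, -4, -15, 0, 1, 0.5, -4, -17, 0, 1, 0.5, -4, -17, 0, 1],
)

```text
time: 16.85
tcp_pos: [0.5713, 0.1232, 0.0721]
eef_rot: [[0.993, 0.116, -0.0], [0.116, -0.993, -0.0], [-0.0, 0.0, -1.0]]
contact_force: [-0.5, 2.7, 5.4]
width: -0.0001
```

Emit:
send_rows(
  commands=[0.2, -1, -2, 0, 1, 0.2, -2, -4, 0, 1, 0.2, -2, -6, 0, 1, 0.2, -2, -7, 0, 1, 0.2, -2, -7, 0, 1],
)

```text
time: 17.27
tcp_pos: [0.5716, 0.1216, 0.0655]
eef_rot: [[0.993, 0.116, 0.0], [0.116, -0.993, 0.0], [0.0, -0.0, -1.0]]
contact_force: [-0.7, 3.9, 6.2]
width: -0.0003
```

Emit:
send_rows(
  commands=[0, 0, -1, 0, 1, 0, 0, -2, 0, 1, 0, 0, -3, 0, 1, 0, 0, -3, 0, 1],
)

```text
time: 17.6
tcp_pos: [0.5716, 0.1217, 0.0626]
eef_rot: [[0.993, 0.117, 0.0], [0.117, -0.993, 0.0], [0.0, -0.0, -1.0]]
contact_force: [-0.2, 3.9, 6.5]
width: -0.0001
```

Emit:
send_rows(
  commands=[0, 0, -1, 0, 1, 0, 0, -2, 0, 1, 0, 0, -2, 0, 1],
)

```text
time: 17.85
tcp_pos: [0.5716, 0.1218, 0.0612]
eef_rot: [[0.993, 0.117, 0.001], [0.117, -0.993, 0.0], [0.001, -0.0, -1.0]]
contact_force: [-2.7, 3.4, 12.4]
width: -0.0002
```

Emit:
send_rows(
  commands=[0, 0, -1, 0, 1, 0, 0, -1.5, 0, 1, 0, 0, -1.5, 0, 1],
)

```text
time: 18.1
tcp_pos: [0.5716, 0.1219, 0.0598]
eef_rot: [[0.993, 0.117, 0.001], [0.117, -0.993, 0.0], [0.001, -0.0, -1.0]]
contact_force: [-1.6, 4.3, 11.3]
width: 0.0001
```

Emit:
send_rows(
  commands=[0, 0, -1, 0, 1, 0, 0, -2, 0, 1, 0, 0, -2, 0, 1],
)

```text
time: 18.35
tcp_pos: [0.5717, 0.122, 0.058]
eef_rot: [[0.993, 0.117, 0.001], [0.117, -0.993, 0.001], [0.001, -0.0, -1.0]]
contact_force: [-3.9, 3.7, 17.1]
width: 0.0003
```

Emit:
send_rows(
  commands=[0, 0, -1, 0, 1, 0, 0, -1.5, 0, 1, 0, 0, -1.5, 0, 1],
)

```text
time: 18.6
tcp_pos: [0.5718, 0.1221, 0.0574]
eef_rot: [[0.993, 0.117, 0.001], [0.117, -0.993, 0.001], [0.001, -0.001, -1.0]]
contact_force: [-6.8, 3.6, 26.3]
width: 0.0002
```

Emit:
send_rows(
  commands=[0, 0, -1, 0, 1, 0, 0, -1, 0, 1],
)

```text
time: 18.77
tcp_pos: [0.5718, 0.1222, 0.0569]
eef_rot: [[0.993, 0.117, 0.001], [0.117, -0.993, 0.001], [0.002, -0.001, -1.0]]
contact_force: [-8.8, 3.2, 33.5]
width: 0.0002
```

Emit:
send_rows(
  commands=[0, 0, 2, 0, 1, 0, 0, 5, 0, 1, 0, 0, 8, 0, 1, 0, 0, 11, 0, 1, 0, 0, 14, 0, 1, 0, 0, 17, 0, 1, 0, 0, 20, 0, 1, 0, 0, 22, 0, 1, 0, 0, 22, 0, 1],
)

```text
time: 19.52
tcp_pos: [0.5718, 0.122, 0.0767]
eef_rot: [[0.993, 0.117, 0.001], [0.117, -0.993, 0.0], [0.001, -0.0, -1.0]]
contact_force: [0.5, 0.5, -0.2]
width: -0.0001
```

Force is zero at z 76.7, so the gate seems to be held. Backing off and looking.

Emit:
send_rows(
  commands=[0, 0, 15, 0, 1, 0, 0, 50, 0, 1, 0, -20, 90, 0, 1, 0, -50, 130, 0, 1, 0, -80, 160, 0, 1, 0, -110, 180, 0, 1, 0, -130, 180, 0, 1, 0, -130, 180, 0, 1, 0, -130, 180, 0, 1, 0, -130, 180, 0, 1],
)

```text
time: 20.35
tcp_pos: [0.5712, -0.0073, 0.2558]
eef_rot: [[0.993, 0.117, -0.001], [0.117, -0.993, 0.001], [-0.001, -0.001, -1.0]]
contact_force: [-0.3, 0.6, -0.1]
width: 0.0001
```

Emit:
send_rows(
  commands=[0, 0, 0, 0, 1, 0, 0, 0, 0, 1, 0, 0, 0, 0, 1, 0, 0, 0, 0, 1, 0, 0, 0, 0, 1, 0, 0, 0, 0, 1, 0, 0, 0, 0, 1, 0, 0, 0, 0, 1, 0, 0, 0, 0, 1, 0, 0, 0, 0, 1],
)

```text
time: 21.18
tcp_pos: [0.5715, -0.0081, 0.2564]
eef_rot: [[0.993, 0.116, 0.0], [0.116, -0.993, -0.0], [0.0, 0.0, -1.0]]
contact_force: [0.1, -0.4, 0.4]
width: 0.0
```

```bash
python3 - <<'E'
from h import *
s=bot.state();print(s["time"],s["tcp_pos"],s["contact_force"])
snap("scene","scene6");snap("wrist","wrist6")
C=np.load("pics/wrist6_c.npy")*1000
c=np.array([566,177.]);th=np.radians(6.6);X=np.array([np.cos(th),np.sin(th)]);Y=np.array([-np.sin(th),np.cos(th)])
D=C[...,:2]-c;lx=D@X;ly=D@Y
for y in range(-75,60,15):
    q=(abs(ly-y)<4)&(abs(lx)<90)&(abs(lx)>35)&(C[...,2]>50)&(C[...,2]<120); print(y,q.sum(),np.median(C[q][:,2]).round(2) if q.sum() else None)
E
```

```text
21.1833 [ 0.57151742 -0.0080623   0.25635051] [ 0.0565004  -0.39279296  0.39905881]
-75 342 56.8
-60 742 58.18
-45 727 59.55
-30 801 60.8
-15 828 62.13
0 883 63.52
15 0 None
30 0 None
45 0 None
```

View pics/scene6.png

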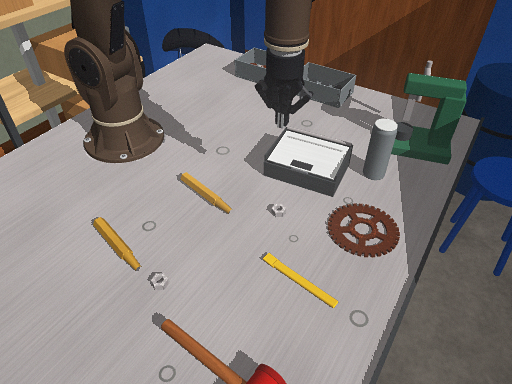

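```bash
python3 - <<'E'
from h import *
snap("side","side7")
im,d=snap("wrist","wrist7")
c=np.array([566,177.]);th=np.radians(6.6);X=np.array([np.cos(th),np.sin(th)]);Y=np.array([-np.sin(th),np.cos(th)])
for f in("wrist7","scene6","side7","scene0","side0"):
    C=np.load(f"pics/{f}_c.npy")*1000
    D=C[...,:2]-c;lx=D@X;ly=D@Y
    print(f,[(y,int(q.sum()),np.median(C[q][:,2]).round(1)) for y in range(-70,75,20) for q in [(abs(ly-y)<6)&(abs(lx)<90)&(abs(lx)>35)&(C[...,2]>40)&(C[...,2]<120)] if q.sum()>5])
# left/right heights
C=np.load("pics/wrist7_c.npy")*1000;D=C[...,:2]-c;lx=D@X;ly=D@Y
print([(x,np.median(C[q][:,2]).round(1)) for x in range(-100,101,20) for q in [(abs(lx-x)<6)&(abs(ly+40)<5)&(C[...,2]>40)]])
cv2.imwrite("pics/w7.png",cv2.resize(im[0:150,100:420],None,fx=2.4,fy=2.4,interpolation=cv2.INTER_CUBIC))
print(bot.state()["time"])
E
```

```text
wrist7 [(-70, 838, np.float64(57.4)), (-50, 1099, np.float64(59.1)), (-30, 1184, np.float64(60.8)), (-10, 1273, np.float64(62.6)), (10, 451, np.float64(63.9))]
scene6 [(-70, 130, np.float64(56.4)), (-50, 120, np.float64(58.7)), (-30, 122, np.float64(60.7)), (-10, 109, np.float64(62.2)), (10, 110, np.float64(63.9)), (30, 109, np.float64(65.9)), (50, 101, np.float64(67.9)), (70, 96, np.float64(69.4))]
side7 [(-70, 104, np.float64(57.6)), (-50, 82, np.float64(60.0)), (-30, 80, np.float64(61.6)), (-10, 82, np.float64(63.1)), (10, 84, np.float64(65.0)), (30, 78, np.float64(67.3)), (50, 63, np.float64(69.0)), (70, 87, np.float64(71.3))]
scene0 [(-70, 131, np.float64(72.2)), (-50, 101, np.float64(72.5)), (-30, 99, np.float64(72.2)), (-10, 98, np.float64(71.8)), (10, 93, np.float64(71.3)), (30, 92, np.float64(70.7)), (50, 82, np.float64(70.5)), (70, 74, np.float64(70.2))]
side0 [(-70, 102, np.float64(73.4)), (-50, 70, np.float64(73.8)), (-30, 71, np.float64(73.4)), (-10, 66, np.float64(72.7)), (10, 70, np.float64(72.2)), (30, 68, np.float64(71.5)), (50, 61, np.float64(71.3)), (70, 89, np.float64(72.0))]
[(-100, np.float64(61.1)), (-80, np.float64(59.8)), (-60, np.float64(60.0)), (-40, np.float64(59.8)), (-20, np.float64(60.0)), (0, np.float64(60.0)), (20, np.float64(60.0)), (40, np.float64(60.1)), (60, np.float64(60.0)), (80, np.float64(60.0)), (100, np.float64(63.0))]
21.3833
```

View pics/w7.png

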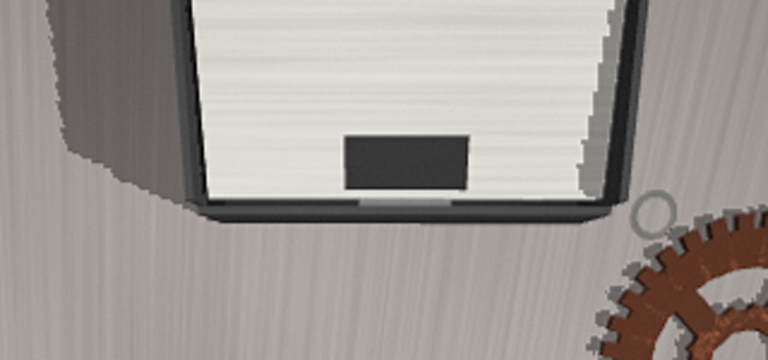

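The side and scene depth agree: the gate sits about 15 mm too low at the pad (z≈58), resting near the housing top at zero load. It is not at held height, so the catch has not seated it properly. I go back over the pad centre and press again, feeling each step.

Emit:
send_rows(
  commands=[0, 40, -30, 0, 1, 0, 80, -65, 0, 1, 0, 115, -100, 0, 1, 0, 127, -135, 0, 1, 0, 127, -165, 0, 1, 0, 127, -182, 0, 1, 0, 127, -188, 0, 1, 0, 127, -188, 0, 1, 0, 127, -188, 0, 1],
)

```text
time: 22.13
tcp_pos: [0.5724, 0.1184, 0.0694]
eef_rot: [[0.993, 0.116, 0.001], [0.116, -0.993, -0.0], [0.001, 0.0, -1.0]]
contact_force: [1.1, -0.5, 0.4]
width: 0.0001
```

Emit:
send_rows(
  commands=[0, 0, -3, 0, 1, 0, 0, -6, 0, 1, 0, 0, -8, 0, 1, 0, 0, -8, 0, 1],
)

```text
time: 22.47
tcp_pos: [0.5718, 0.1187, 0.0608]
eef_rot: [[0.993, 0.116, 0.001], [0.116, -0.993, 0.0], [0.001, -0.0, -1.0]]
contact_force: [1.0, 1.0, 0.4]
width: -0.0001
```

Emit:
send_rows(
  commands=[0, 0, -1, 0, 1, 0, 0, -2, 0, 1, 0, 0, -2, 0, 1],
)

```text
time: 22.72
tcp_pos: [0.5718, 0.119, 0.0587]
eef_rot: [[0.993, 0.117, 0.001], [0.117, -0.993, 0.0], [0.001, -0.0, -1.0]]
contact_force: [-0.5, -0.6, 3.5]
width: 0.0002
```

Emit:
send_rows(
  commands=[0, 0, -1, 0, 1, 0, 0, -1, 0, 1, 0, 0, -1, 0, 1],
)

```text
time: 22.97
tcp_pos: [0.5719, 0.119, 0.0582]
eef_rot: [[0.993, 0.116, 0.001], [0.116, -0.993, 0.0], [0.001, -0.0, -1.0]]
contact_force: [-3.5, -0.8, 10.6]
width: 0.0
```

Emit:
send_rows(
  commands=[0, 0, -1, 0, 1, 0, 0, -2, 0, 1, 0, 0, -2, 0, 1],
)

```text
time: 23.22
tcp_pos: [0.572, 0.1191, 0.0573]
eef_rot: [[0.993, 0.116, 0.002], [0.116, -0.993, 0.0], [0.002, -0.0, -1.0]]
contact_force: [-6.5, -1.3, 23.7]
width: 0.0001
```

Emit:
send_rows(
  commands=[0, 0, 2, 0, 1, 0, 0, 5, 0, 1, 0, 0, 8, 0, 1, 0, 0, 12, 0, 1, 0, 0, 12, 0, 1, 0, 0, 12, 0, 1],
)

```text
time: 23.72
tcp_pos: [0.5716, 0.119, 0.0674]
eef_rot: [[0.993, 0.117, 0.0], [0.117, -0.993, 0.0], [0.0, -0.0, -1.0]]
contact_force: [0.3, -0.4, -0.6]
width: 0.0002
```

```bash
python3 - <<'E'
from h import *
im,d=snap("wrist","wrist8"); s,_=snap("scene","scene8"); si,_=snap("side","side8")
c=np.array([566,177.]);th=np.radians(6.6);X=np.array([np.cos(th),np.sin(th)]);Y=np.array([-np.sin(th),np.cos(th)])
for f in("wrist8","scene8"):
    C=np.load(f"pics/{f}_c.npy")*1000
    D=C[...,:2]-c;lx=D@X;ly=D@Y
    print(f,[(y,int(q.sum()),np.median(C[q][:,2]).round(1)) for y in range(-70,75,20) for q in [(abs(ly-y)<6)&(abs(lx)<90)&(abs(lx)>35)&(C[...,2]>40)&(C[...,2]<120)] if q.sum()>5])
cv2.imwrite("pics/c8.png",cv2.resize(np.hstack([si[110:210,150:280],s[110:210,250:380]]),None,fx=3,fy=3,interpolation=cv2.INTER_CUBIC))
E
```

```text
wrist8 [(-70, 2198, np.float64(57.3)), (-50, 3230, np.float64(58.9)), (-30, 3701, np.float64(60.7)), (-10, 4246, np.float64(62.4)), (10, 4955, np.float64(64.2)), (30, 5834, np.float64(66.0)), (50, 6767, np.float64(67.8))]
scene8 [(-70, 145, np.float64(56.1)), (-50, 117, np.float64(58.6)), (-30, 104, np.float64(60.4)), (-10, 109, np.float64(62.2)), (10, 69, np.float64(64.5)), (30, 58, np.float64(65.7)), (50, 48, np.float64(67.9)), (70, 40, np.float64(69.5))]
```

View pics/wrist8.png

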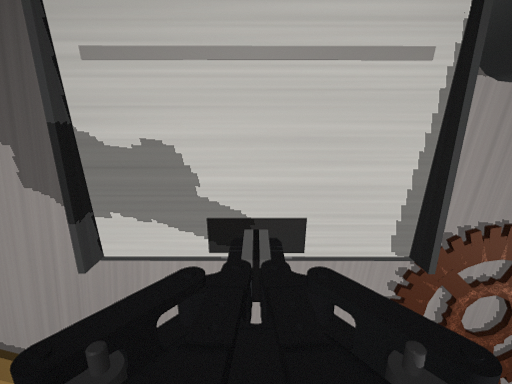

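View pics/c8.png

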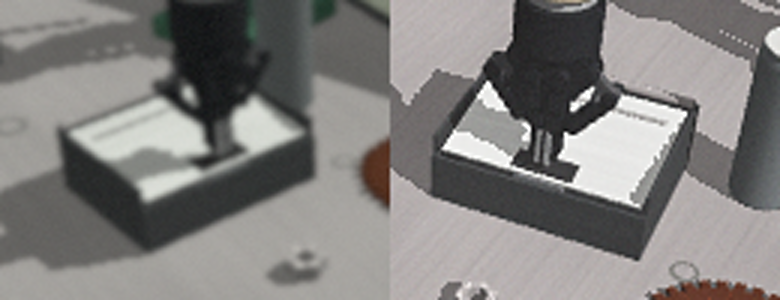

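The gate has bottomed out on the housing and is stuck with no spring push, and the press alone did not free it. A likely cause is that the striker is wedged. I will try to ease it up by friction: fingers against the free edge face, off to the side of the housing, light push in +y, then up.

Emit:
send_rows(
  commands=[0, 0, 30, 0, 1, -20, -20, 35, 0, 1, -45, -40, 35, 0, 1, -54, -45, 35, 0, 1, -54, -45, 10, 0, 1, -54, -45, -6, 0, 1, -54, -45, -13, 0, 1, -54, -45, -15, 0, 1, -54, -45, -15, 0, 1],
)

```text
time: 24.62
tcp_pos: [0.5173, 0.0741, 0.052]
eef_rot: [[0.993, 0.117, -0.001], [0.117, -0.993, -0.0], [-0.001, 0.0, -1.0]]
contact_force: [-0.1, -0.6, 1.2]
width: 0.0004
```

```bash
python3 - <<'E'
from h import *
s=bot.state();print(s["time"],s["tcp_pos"],s["contact_force"])
im,d=snap("wrist","wrist9"); si,_=snap("side","side9")
cv2.imwrite("pics/c9.png",np.hstack([cv2.resize(si[110:210,150:280],None,fx=3.0,fy=3.0,interpolation=cv2.INTER_CUBIC),im[100:400,200:512][:300] if 0 else cv2.resize(im[100:300,130:390],None,fx=1.5,fy=1.5)]))
E
```

```text
24.6167 [0.51732096 0.07408613 0.05195233] [-0.12611184 -0.5587434   1.18579257]
```

View pics/c9.png

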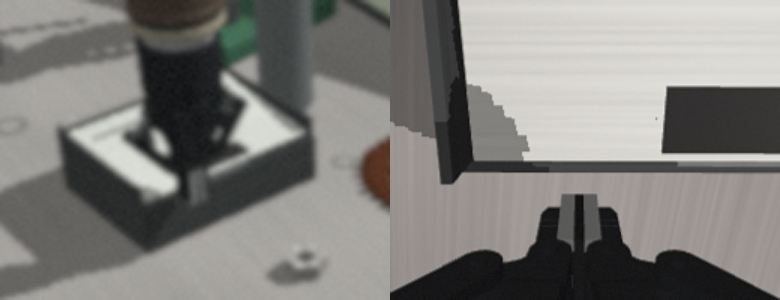

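Emit:
send_rows(
  commands=[-0.5, 4, 0, 0, 1, -0.9, 8, 0, 0, 1, -1.2, 11, 0, 0, 1, -1.4, 13, 0, 0, 1, -1.4, 13, 0, 0, 1],
)

```text
time: 25.13
tcp_pos: [0.5163, 0.0871, 0.0526]
eef_rot: [[0.993, 0.117, 0.001], [0.117, -0.993, -0.0], [0.001, 0.0, -1.0]]
contact_force: [-0.0, -0.3, 0.4]
width: -0.0003
```

Emit:
send_rows(
  commands=[-0.1, 1, 0, 0, 1, -0.2, 2, 0, 0, 1, -0.2, 2, 0, 0, 1],
)

```text
time: 25.38
tcp_pos: [0.5162, 0.0874, 0.0524]
eef_rot: [[0.993, 0.115, 0.0], [0.115, -0.993, -0.002], [0.0, 0.002, -1.0]]
contact_force: [1.7, -6.5, 1.6]
width: -0.0002
```

Emit:
send_rows(
  commands=[-0.2, 2, 0, 0, 1, -0.3, 3, 0, 0, 1, -0.3, 3, 0, 0, 1],
)

```text
time: 25.63
tcp_pos: [0.5161, 0.0877, 0.0523]
eef_rot: [[0.994, 0.113, 0.0], [0.113, -0.994, -0.004], [-0.0, 0.004, -1.0]]
contact_force: [2.7, -14.9, 0.9]
width: -0.0
```

Emit:
send_rows(
  commands=[0, 0, 1, 0, 1, 0, 0, 2, 0, 1, 0, 0, 2, 0, 1],
)

```text
time: 25.88
tcp_pos: [0.5162, 0.0875, 0.0544]
eef_rot: [[0.994, 0.113, 0.0], [0.113, -0.994, -0.004], [-0.0, 0.004, -1.0]]
contact_force: [2.2, -15.6, 9.1]
width: -0.0001
```

Emit:
send_rows(
  commands=[0, 0, 1, 0, 1, 0, 0, 2, 0, 1, 0, 0, 3, 0, 1, 0, 0, 3, 0, 1],
)

```text
time: 26.22
tcp_pos: [0.5162, 0.0873, 0.0576]
eef_rot: [[0.994, 0.112, 0.0], [0.112, -0.994, -0.005], [-0.0, 0.005, -1.0]]
contact_force: [1.9, -15.2, 3.6]
width: 0.0002
```

```bash
cat > gz.py <<'E'
from h import *
import sys
def gz(tag,cams=("wrist","scene")):
    c=np.array([566,177.]);th=np.radians(6.6);X=np.array([np.cos(th),np.sin(th)]);Y=np.array([-np.sin(th),np.cos(th)])
    for n in cams:
        snap(n,tag+n); C=np.load(f"pics/{tag+n}_c.npy")*1000
        D=C[...,:2]-c;lx=D@X;ly=D@Y
        print(n,[(y,int(q.sum()),np.median(C[q][:,2]).round(1)) for y in range(-70,75,20) for q in [(abs(ly-y)<6)&(lx<92)&(lx>20)&(C[...,2]>40)&(C[...,2]<220)] if q.sum()>5])
    s=bot.state();print(s["time"],s["tcp_pos"].round(4),s["contact_force"].round(1))
gz(sys.argv[1])
E
python3 gz.py g10
```

```text
wrist [(-70, 1767, np.float64(62.3)), (-50, 2244, np.float64(63.4)), (-30, 2285, np.float64(64.4)), (-10, 2341, np.float64(65.5)), (10, 2333, np.float64(66.5)), (30, 1954, np.float64(67.5))]
scene [(-70, 93, np.float64(61.0)), (-50, 77, np.float64(62.9)), (-30, 77, np.float64(64.0)), (-10, 73, np.float64(65.1)), (10, 68, np.float64(66.2)), (30, 68, np.float64(67.4)), (50, 59, np.float64(68.7)), (70, 57, np.float64(69.6))]
26.3167 [0.5162 0.0873 0.0575] [  2.3 -14.4   4.6]
```

The gate has come loose and rises with the finger (edge 57→62). Continuing upward gently.

Emit:
send_rows(
  commands=[0, 0, 2, 0, 1, 0, 0, 4, 0, 1, 0, 0, 6, 0, 1, 0, 0, 8, 0, 1, 0, 0, 8, 0, 1],
)

```text
time: 26.73
tcp_pos: [0.5162, 0.087, 0.0657]
eef_rot: [[0.994, 0.112, 0.0], [0.112, -0.994, -0.005], [-0.0, 0.005, -1.0]]
contact_force: [1.0, -16.5, 4.4]
width: -0.0001
```

```bash
python3 gz.py g11
```

```text
wrist [(-70, 1857, np.float64(70.2)), (-50, 2284, np.float64(70.2)), (-30, 2321, np.float64(70.0)), (-10, 2350, np.float64(70.0)), (10, 2411, np.float64(69.9)), (30, 2375, np.float64(69.9))]
scene [(-70, 106, np.float64(69.4)), (-50, 73, np.float64(70.3)), (-30, 66, np.float64(69.7)), (-10, 76, np.float64(69.6)), (10, 64, np.float64(69.8)), (30, 64, np.float64(70.0)), (50, 50, np.float64(69.7)), (70, 49, np.float64(70.2))]
26.8333 [0.5162 0.0871 0.0656] [  2.2 -15.7   5.5]
```

Emit:
send_rows(
  commands=[0, 0, 1, 0, 1, 0, 0, 2, 0, 1, 0, 0, 3, 0, 1, 0, 0, 4, 0, 1, 0, 0, 4, 0, 1],
)

```text
time: 27.25
tcp_pos: [0.5161, 0.0871, 0.0692]
eef_rot: [[0.994, 0.112, 0.0], [0.112, -0.994, -0.005], [-0.001, 0.005, -1.0]]
contact_force: [3.2, -15.9, -1.2]
width: 0.0002
```

```bash
python3 gz.py g12
```

```text
wrist [(-70, 1846, np.float64(73.3)), (-50, 2282, np.float64(72.9)), (-30, 2363, np.float64(72.3)), (-10, 2361, np.float64(71.8)), (10, 2410, np.float64(71.3)), (30, 2420, np.float64(70.8))]
scene [(-70, 99, np.float64(72.2)), (-50, 74, np.float64(72.9)), (-30, 64, np.float64(72.1)), (-10, 63, np.float64(71.5)), (10, 60, np.float64(71.1)), (30, 63, np.float64(70.9)), (50, 52, np.float64(70.3)), (70, 39, np.float64(69.9))]
27.35 [0.5161 0.0871 0.0691] [  3.1 -15.6  -1.1]
```

At the original held height (73.3) the upward push is gone (-1 N), so the catch appears to be holding. Backing away in -y.

Emit:
send_rows(
  commands=[0.5, -4, 0, 0, 1, 1, -12, 0, 0, 1, 3, -30, 0, 0, 1, 4, -45, 30, 0, 1, 4, -60, 70, 0, 1, 20, -80, 110, 0, 1, 40, -95, 150, 0, 1, 50, -95, 180, 0, 1, 50, -95, 185, 0, 1, 50, -95, 185, 0, 1],
)

```text
time: 28.18
tcp_pos: [0.5678, -0.003, 0.2574]
eef_rot: [[0.993, 0.116, 0.006], [0.116, -0.993, 0.001], [0.006, -0.0, -1.0]]
contact_force: [-0.9, -0.3, -0.1]
width: -0.0001
```

Emit:
send_rows(
  commands=[0, 0, 0, 0, 1, 0, 0, 0, 0, 1, 0, 0, 0, 0, 1, 0, 0, 0, 0, 1, 0, 0, 0, 0, 1, 0, 0, 0, 0, 1, 0, 0, 0, 0, 1, 0, 0, 0, 0, 1, 0, 0, 0, 0, 1, 0, 0, 0, 0, 1],
)

```text
time: 29.02
tcp_pos: [0.5657, -0.003, 0.2544]
eef_rot: [[0.993, 0.117, 0.0], [0.117, -0.993, 0.0], [0.0, 0.0, -1.0]]
contact_force: [-0.7, -0.2, 0.1]
width: 0.0003
```

```bash
python3 gz.py g13
```

```text
wrist [(-70, 641, np.float64(73.0)), (-50, 767, np.float64(72.7)), (-30, 797, np.float64(72.2)), (-10, 849, np.float64(71.6)), (10, 482, np.float64(71.3))]
scene [(-70, 102, np.float64(71.7)), (-50, 76, np.float64(72.4)), (-30, 64, np.float64(72.2)), (-10, 71, np.float64(71.3)), (10, 61, np.float64(71.0)), (30, 69, np.float64(70.9)), (50, 54, np.float64(70.5)), (70, 47, np.float64(70.8))]
29.1167 [ 0.5656 -0.003   0.2544] [-0.2 -0.2 -0.9]
```

View pics/g13scene.png

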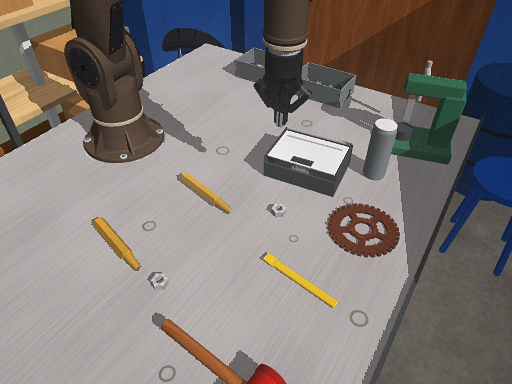

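View pics/g13wrist.png

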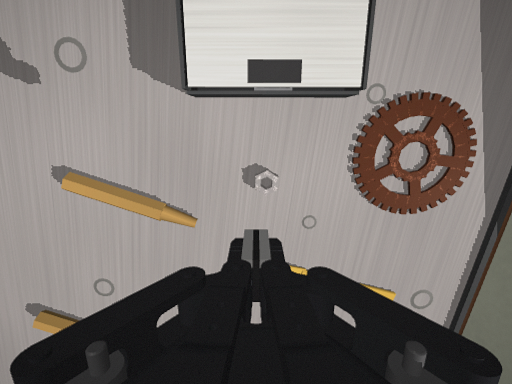

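Gate matches its original held profile (73.0/72.7/72.2…, initially 73.0/72.8/72.5), steady nearly 2 s after I let go, and the bystanders have not moved. Handing in.

```bash
python3 -c "
from workcell import bot
print(bot.close_job())"
```

```text
the job is handed in; nothing more can be done
None
```

The punch is flat on the well floor and the gate is shut again, held without the robot touching it. The closing did not go cleanly, though: the gate jammed once.

**What I did**
- **Opening:** I pressed the pad to the stop. The last reading was 23.5 N, then I pressed 1 mm further before letting go, and the gate sprang open.
- **Placing:** I picked the 150 mm punch and set it down on contact. It lay along the well's x at about x -4, y +8 mm, seen flat in the wrist picture before closing.
- **Closing:** I swung the gate down from behind and pressed it to 33.5 N.

**What went wrong:** After that press the gate stayed stuck about 15 mm low, against the housing top. The stop had given way slightly at around 12 N on the way down. I don't know the cause; a wedged striker is my guess. A second press, to 23.7 N, changed nothing. I then pushed the fingers against the free edge with about 15 N and eased it up. It came loose and its spring pushed it up until it stopped at its original held height.

**Last checks**
- The gate's height profile matches the start to within 0.3 mm in the wrist view. It held steady nearly 2 s after I let go, at about 29 s on the clock.
- The other things on the bench look unmoved in the scene picture.
- I did not test the catch by pulling up on the gate. I also could not see the punch once the gate was shut.

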